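Push a milled rim blank out of its nest

TASK

The half-milled rim blank (the one with the raised ring) is stuck in its pocket of the milling nest, next to a plain blank. Reach under the nest with the cranked push-out tool, feel gently for the access hole without forcing the pin against the plate, and push the rim blank up from below until it stands free on the plungers. Then stand the tool back upright on the bench, out from under the nest, lay the rim blank flat, ring up, in the free bay of the wooden tray, and leave the plain blank in its pocket and everything else where it is.

Things in the scene. Friction and masses are not known exactly. Their poses are not given: they have to be found in the camera images.
- nest: Milling nest, fixed to the bench: an aluminium pocket plate 84 mm (x) by 172 mm (y), top 99 mm above the bench, on four steel pillars (16 mm thick, at x +-32, y +-76 mm) over a base plate 84 x 172 x 8 mm. Under the pockets a 6 mm backing plate is bolted, its underside 75 mm above the bench; below it all is open but for the pillars. Origin on the bench under the centre; -x faces roughly towards the robot.
- nest_under (a point): Point on the backing plate's underside below the nest's centre. The backing plate has one round 12 mm access hole, 6 mm deep, under each pocket. It is bolted on through slots that run along nest y, so both holes sit off their pocket's centre by the same unknown shift, up to 5 mm either way along nest y, none along nest x. They cannot be seen from above: find them by feel with the pin.
- nest_top (a point): Centre of the plate's top face. Left and right of it (at y -39 and +39 mm of the nest) are two round pockets 50.6 mm wide, 18 mm deep. Three 8 mm brass ball plungers per pocket, centred 10 mm below the top, spring 1.6 mm inwards and grip the blank with 4 to 9 N; pushed up about 11 mm it has passed them and stays up on the balls, its underside then about 7 mm below the plate top.
- rim_blank: Half-milled rim blank of laminated dark wood, about 30 g: disc 50 mm across and 14 mm thick with a raised ring (outside 44 mm, inside 36 mm, 4 mm high) on top, 18 mm in all. Origin at the centre of its underside, z up through the ring. It starts seated in one of the two pockets, underside 81 mm above the bench, ring flush with the plate top.
- plain_blank: Plain blank of the same wood, a flat disc 50 mm across and 18 mm thick, origin at the centre of its underside; seated flush in the other pocket. It stays there.
- pusher: Cranked push-out tool, about 140 g, standing upright on the bench: a flat steel foot bar (x -14 to 70 mm, 22 mm wide, 6 mm thick), an upright at x 0 with a wooden grip above, and at x 62 mm an upturned steel pin, 10 mm in diameter, its top 36 mm above the underside. Origin at the underside below the grip; x points along the bar from grip to pin; z up.
- pusher_grip (a point): Middle of the tool's wooden grip, 95 mm above the tool's underside. The grip is 22 mm (tool x) by 16 mm (tool y), from 58 to 120 mm above the underside.
- pusher_tip (a point): Centre of the flat top of the push-out tool's pin, at x 62, y 0, z 36 mm of the tool.
- tray: Fixed plywood tray 160 mm (its x) by 270 mm (its y), 35 mm high, walls and floor 6 mm, one divider across the middle at y 0, making two bays. Two spring clamps lie in the bay on its -y side; the bay on its +y side is free. Origin under its centre.
- free_bay (a point): Centre of the floor of the tray's free bay (about 148 x 126 mm inside), 6 mm above the bench.
- clamp_a: Red spring clamp, about 80 x 35 x 14 mm, lying in the tray's other bay. Not to be disturbed.
- clamp_b: Blue spring clamp of the same shape in the same bay. Not to be disturbed.
- spray_can: Upright spray can, 66 mm across, 190 mm high, origin at its underside. Not to be disturbed.
- glue: Small upright white bottle, 42 mm across, 110 mm high, origin at its underside. Not to be disturbed.
- driver: Screwdriver 160 mm long lying on the bench. Not to be disturbed.
- brush: Brush 180 mm long lying beyond the nest. Not to be disturbed.
- caliper: Digital caliper 170 mm long lying beyond the tray. Not to be disturbed.
Mind the look-alikes: they are no part of the job. Leave any turquoise look-alike of the rim_blank alone.

How it is judged (in metres and radians):
On the way, in this order (a step that is already met when the one before it is completed fails the run):
1. the push-out tool presses up on the rim blank from below, its tip in the access hole (contact force between pusher and rim_blank above 1 N and z of pusher_tip in the frame of nest between 0.077 and 0.09 m).
2. the rim blank stands free on the plungers, untouched by the fingers (z of rim_blank in the frame of nest above 0.09 m and horizontal distance between rim_blank and nest below 0.045 m and contact force between each of the fingers, pusher and rim_blank below 0.05 N), for 0.2 s.
At the end, for the whole second after the job is handed in: The rim blank lies flat (within 0.1 rad), ring up, at rest on the floor of the tray's free bay; the push-out tool stands upright (within 0.1 rad) and at rest directly on the bench with its pin out from under the nest plate; the plain blank is still in its pocket, within 4 mm of where it was (z of rim_blank in the frame of tray between 0.003 and 0.01 m and y of rim_blank in the frame of tray between 0.02 and 0.115 m and x of rim_blank in the frame of tray between -0.06 and 0.06 m and angle between each of rim_blank, pusher's own z axis and vertical below 0.1 rad and linear speed of each of rim_blank, pusher below 0.02 m/s and height (world z) of pusher below 0.004 m and (x of pusher_tip in the frame of nest below -0.045 m or x of pusher_tip in the frame of nest above 0.045 m or y of pusher_tip in the frame of nest below -0.09 m or y of pusher_tip in the frame of nest above 0.09 m) and distance of plain_blank from where it was at the start of the episode below 0.004 m); the robot touches nothing.
It fails at once if the tool is forced against the nest with more than 40 N (contact force between pusher and nest above 40 N).
It fails at once if the plain blank is moved in its pocket by more than 4 mm (distance of plain_blank from where it was at the start of the episode above 0.004 m).
It fails at once if something else on the bench is moved by more than 30 mm (distance of any of clamp_a, clamp_b, spray_can, glue, driver, brush, caliper from where it was at the start of the episode above 0.03 m).
It also fails if it takes over 72 s, if anything falls off the work surface, if the arm or the gripper's body presses on something with over 40 N, if the wrist force passes 120 N, or if a joint passes its speed limit or range.

ROBOT

A 6-joint arm with a two-finger parallel gripper is mounted at the origin on the work surface. World frame = base frame: x ahead of the robot, y to its left, z up, the work surface at z = 0. Lengths are in mm, angles in rad, forces in N, time in s.
With the tool pointing down it reaches from about 300 to 775 mm from the base axis. Payload 14.6 kg.
Tool frame: the origin (TCP) lies between the finger pads; the fingertips stand 19 mm ahead of it and the grasp point (between the pads) is the TCP; z points along the fingers, y is the line along which they close (so a half turn about z gives the same grasp; the last joint's range is limited). The gripper opens to 94 mm and grips with 3 to 60 N. Pads are 16 mm wide; open, the fingers measure 119 mm over their backs; the gripper's body (75 mm by 177 mm) begins 78 mm behind the grasp point.
Start: joints at [1.232, 0.3, 1.521, -0, 1.321, -0.067], TCP at [147.654, 529.799, 189.446] pointing down, gripper open.
Joint ranges: [-3.03, 3.03], [-0.79, 2.21], [0.23, 2.52], [-1.04, 4.18], [0, 3.07], [-2.55, 2.55]. Speed limits (rad/s): [2.22, 2.22, 2.57, 3.14, 3.14, 3.14].

INTERFACE

Orientations are given as [roll, pitch, yaw] about the fixed x, y, z axes, in that order (R = Rz(yaw) Ry(pitch) Rx(roll)).
In Python, from cell import monitor, imaging, job, find_in, trace gives the robot as it stands. The module is installed in compiled form; this text tells all that it offers.
- The arm moves only by the tool arm_command, never from a script. Its argument "steps" is a list of rows, each a list of 5 numbers: the opening, from 0 (shut) to 1 (fully open), then the shift along the tool's x, y, z in mm, then the turn about the tool's z in degrees. In form: [[gripper, dx, dy, dz, turn], ...]. A call has 1 to 20 rows; each row is the pose to reach, as a shift and turn from the pose commanded when the call began, along the tool's axes at that moment; what a row does not reach only later rows make up. A row lasts 1/8 s, in which the tool goes at most 62.5 mm and 10.7 degrees, less where a joint would pass 70% of its speed; a pose out of reach is approached as far as the arm can. A call with a gripper value outside its range is refused whole. The fingers move at their own pace and stop on an object; "force" is the grip in N (left out, the last holds). Time passes only in rows, so rows that repeat a pose let the fingers close. It gives the time, the measured TCP pose, the force, the opening and the grip force at its end, in the units of the state.
- monitor.read_state(): the state, without advancing time (a new reading comes with each control period).
- imaging.camera(name): name is "scene" or "top" or "wrist"; returns a dict with "img" (480x640x3 uint8, red, green, blue), "mtx" (3x3 intrinsics, pixels), "view" (4x4, takes a point from world to camera coordinates). Camera axes: x right, y down, z forward; pixel columns grow to the right and rows downward; lengths in mm; the calibration is good to about 2 mm. The wrist camera is an equidistant fisheye: a pixel r from the principal point sees the ray r / f radians off the axis. A picture is of the moment at which its call begins. There is no depth.
- job.sign_off(): hands the job in; it is judged then, once.
Trained networks look in a picture, given as the dict that the camera call returned (one of the last four; its "shot" number tells which), for a name from the list of things; names that differ only in an ending like _2 or _b are one class to them, and where a whole thing is asked for, a point or a joint stands for the part that bears it (a point fixed in the world has none). Each returns a list of dicts, best first, with "p" (0 to 1); they miss things now and then, are a little off and sometimes report something else, mostly with a low value. They report only what shows in the picture. A call takes as long as a camera call. They do not tell look-alikes from the thing itself.
- find_in(picture, target): "rect" ([centre column, centre row, width, height] in pixels, round what is visible of it).
- trace(picture, target): "region" (480x640 bool, what is visible of it) and "rect" ([centre column, centre row, width, height] in pixels, round what is visible of it).
The state is a dict: "clock": time; "joints": joint angles; "qd": joint speeds; "effort": joint torques, N m; "eef_pos": TCP position; "eef_rot": TCP orientation; "wrist_force": force on the tool from outside, world axes, zero at the start; "moment": the same for the moment, N m; "finger_gap": finger opening in mm; "finger_force": force on a finger pad.
Only numpy, scipy, OpenCV 4.12 (cv2) and the standard library are available. Lean on these libraries where they do the work, as an engineer would, in place of code of your own. Each camera call takes 0.05 s, during which the arm holds its last target. There are 200 camera calls.

## Working session

There is one attempt and no reset: what is moved stays moved. The work goes in short steps, Python scripts to look and compute and a tool call to move; the robot and the scene stay as the last step left them, time stands still between calls to the robot, and variables do not carry over. Pictures are saved under pics/ and viewed, at most 10 in all, crops included, and the job is handed in when it is done.

Besides the shell and the picture viewer there is one more tool, called after "Emit:" by a JSON object that holds its "api" and its "payload", one argument or row to a line. arm_command: Moves the arm, as the interface text tells. Its arguments: {"type":"object","properties":{"steps":{"type":"array","items":{"type":"array","items":{"type":"number"}}},"force":{"type":"number"}},"required":["steps"]}

```bash
mkdir -p pics && cat > h.py <<'E'
import numpy as np, cv2
from cell import monitor, imaging, job, find_in, trace
from scipy.spatial.transform import Rotation as R
def ray(c,u,v,fish=False):
    K=c["mtx"]; V=np.array(c["view"]); x=(u-K[0][2])/K[0][0]; y=(v-K[1][2])/K[1][1]
    if fish:
        r=np.hypot(x,y); d=np.array([x/r*np.sin(r),y/r*np.sin(r),np.cos(r)]) if r>1e-9 else np.array([0,0,1.])
    else: d=np.array([x,y,1.])
    Rt=V[:3,:3].T; d=Rt@d; return -Rt@V[:3,3], d/np.linalg.norm(d)
def atz(c,u,v,z,fish=False):
    o,d=ray(c,u,v,fish); return o+d*(z-o[2])/d[2]
def tri(rs):
    A=np.zeros((3,3));b=np.zeros(3)
    for o,d in rs:
        P=np.eye(3)-np.outer(d,d);A+=P;b+=P@o
    x=np.linalg.solve(A,b); return x,[np.linalg.norm((np.eye(3)-np.outer(d,d))@(x-o)) for o,d in rs]
def proj(c,p,fish=False):
    V=np.array(c["view"]);q=V[:3,:3]@np.array(p)+V[:3,3];K=c["mtx"]
    if fish:
        t=np.arctan2(np.hypot(q[0],q[1]),q[2]);n=np.hypot(q[0],q[1]);x,y=q[0]/n*t,q[1]/n*t
    else: x,y=q[0]/q[2],q[1]/q[2]
    return np.array([K[0][0]*x+K[0][2],K[1][1]*y+K[1][2]])
def save(c,n): cv2.imwrite(f"pics/{n}.png",cv2.cvtColor(c["img"],cv2.COLOR_RGB2BGR))
E
python3 - <<'E'
from h import *
s=monitor.read_state();print(s["eef_pos"],s["eef_rot"],s["clock"])
for n in ("scene","top"):
    c=imaging.camera(n);save(c,n+"0")
    V=np.array(c["view"]);print(n,-V[:3,:3].T@V[:3,3],V[2,:3],c["mtx"][0])
    for t in ("nest","rim_blank","plain_blank","pusher","pusher_grip","tray","clamp_a","spray_can","glue","driver"):
        print(t,[(np.round(r["rect"]).tolist(),round(r["p"],2)) for r in find_in(c,t)[:3]])
E
```

```text
[147.56464622 529.55672078 188.91153443] [-3.14052150e+00 -9.47834781e-05  2.86976179e+00] 0.0
scene [1080.03916048 -791.40806791 1168.41249922] [-0.3430059   0.5685407  -0.74773553] [597.12961205   0.         325.64100788]
nest [([326.0, 255.0, 59.0, 83.0], 0.84)]
rim_blank [([356.0, 222.0, 18.0, 19.0], 0.53), ([335.0, 231.0, 24.0, 19.0], 0.46)]
plain_blank [([322.0, 255.0, 25.0, 13.0], 0.5)]
pusher [([334.0, 165.0, 26.0, 36.0], 0.94)]
pusher_grip [([338.0, 164.0, 27.0, 38.0], 0.79), ([326.0, 256.0, 54.0, 81.0], 0.3)]
tray [([204.0, 345.0, 136.0, 124.0], 0.82), ([268.0, 405.0, 40.0, 73.0], 0.46)]
clamp_a [([171.0, 362.0, 34.0, 36.0], 0.75), ([195.0, 378.0, 36.0, 35.0], 0.55)]
spray_can [([266.0, 406.0, 42.0, 76.0], 0.91), ([205.0, 346.0, 133.0, 124.0], 0.65), ([326.0, 256.0, 57.0, 85.0], 0.3)]
glue [([408.0, 208.0, 20.0, 34.0], 0.98), ([339.0, 164.0, 29.0, 39.0], 0.71)]
driver [([415.0, 169.0, 58.0, 7.0], 0.77), ([263.0, 405.0, 43.0, 72.0], 0.7)]
top [ 468.60297462   28.96091369 1320.03566932] [ 1.13293280e-01  2.20530285e-04 -9.93561565e-01] [535.69201685   0.         328.84007808]
nest [([336.0, 254.0, 79.0, 47.0], 0.82)]
rim_blank [([267.0, 261.0, 18.0, 24.0], 0.62), ([502.0, 294.0, 31.0, 18.0], 0.62), ([320.0, 256.0, 21.0, 26.0], 0.59)]
plain_blank [([352.0, 252.0, 24.0, 23.0], 0.62)]
pusher [([215.0, 310.0, 20.0, 34.0], 0.62), ([320.0, 254.0, 20.0, 22.0], 0.38)]
pusher_grip [([215.0, 313.0, 20.0, 38.0], 0.93)]
tray [([472.0, 305.0, 122.0, 71.0], 0.85), ([217.0, 313.0, 16.0, 38.0], 0.6)]
clamp_a [([501.0, 324.0, 35.0, 20.0], 0.83), ([503.0, 295.0, 33.0, 15.0], 0.66), ([215.0, 314.0, 18.0, 37.0], 0.49)]
spray_can [([518.0, 206.0, 55.0, 45.0], 0.86)]
glue [([231.0, 210.0, 22.0, 22.0], 0.85)]
driver [([163.0, 240.0, 36.0, 54.0], 0.68)]
```

```bash
python3 - <<'E'
from h import *
a=cv2.imread("pics/top0.png")[180:360,140:400]; b=cv2.imread("pics/scene0.png")[130:330,280:450]
cv2.imwrite("pics/topc.png",cv2.resize(a,None,fx=3,fy=3,interpolation=3))
cv2.imwrite("pics/scenec.png",cv2.resize(b,None,fx=3,fy=3,interpolation=3))
E
```

```text
(no output)
```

View pics/topc.png

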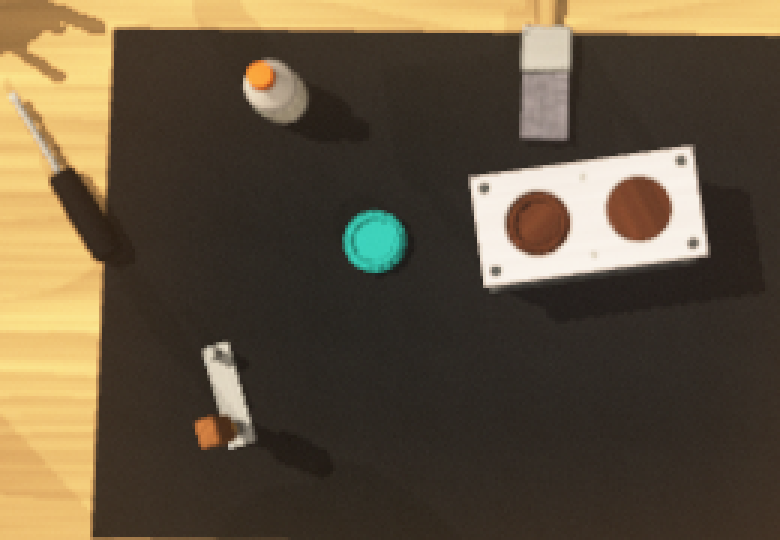

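View pics/scenec.png

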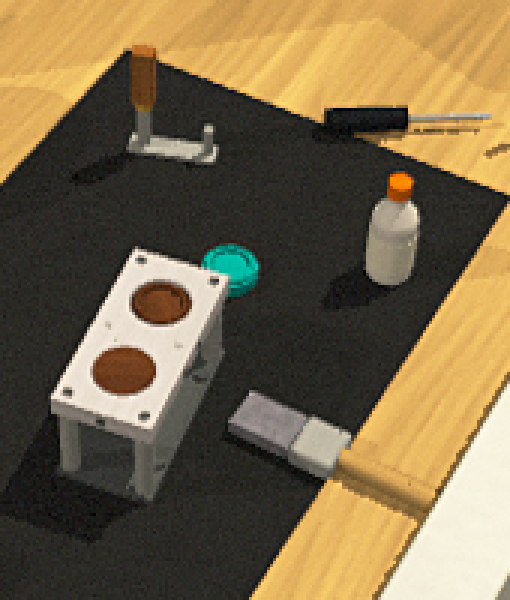

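The top crop shows the rim blank, dark with a ring, at crop (538,222), which is full (319,254), in the +y pocket. The plain blank is at full (353,250). A turquoise look-alike lies loose at (265,260). The dark ringed disc in the nest is the one meant, and both crops confirm it. The pusher stands at about (212,310), with its pin towards +x.

```bash
python3 - <<'E'
from h import *
t=imaging.camera("top");s=imaging.camera("scene")
T=lambda u,v:ray(t,140+u/3,180+v/3); S=lambda u,v:ray(s,280+u/3,130+v/3)
P={}
for n,a,b in [("grip",(207,432),(145,47)),("pin",(221,353),(208,127)),("PP",(470,177),(228,281)),("PM",(694,145),(144,428)),("MM",(709,256),(52,403)),("MP",(486,288),(137,250)),("rim",(538,222),(161,303)),("plain",(639,208),(124,371))]:
    x,e=tri([T(*a),S(*b)]);P[n]=x;print(n,x.round(1),np.round(e,1))
d=P["pin"]-P["grip"];print("tool heading",np.degrees(np.arctan2(d[1],d[0])),np.hypot(*d[:2]))
c=sum(P[k] for k in("PP","PM","MM","MP"))/4;d=P["PP"]+P["MP"]-P["PM"]-P["MM"];print("nest",c,np.degrees(np.arctan2(-d[0],d[1])))
d=P["rim"]-P["plain"];print("ang blanks",np.degrees(np.arctan2(-d[0],d[1])),np.hypot(*d[:2]),(P["rim"]+P["plain"])/2)
for nm in ("tray","clamp_a","spray_can","glue"):
    r=trace(t,nm)
    if r:
        m=r[0]["region"].astype(np.uint8);q=cv2.minAreaRect(cv2.findNonZero(m))
        print(nm,r[0]["p"],atz(t,*q[0],35).round(),[atz(t,*k,35)[:2].round().tolist() for k in cv2.boxPoints(q)])
st=monitor.read_state();print(st["clock"])
a=t["img"][180:370,380:560];cv2.imwrite("pics/tray.png",cv2.resize(a[:,:,::-1],None,fx=3,fy=3,interpolation=3))
E
```

```text
grip [431.5 293.8 125.9] [3.5 3.5]
pin [492.  302.9  49.5] [5.2 5.2]
PP [624.9 104.5  96.3] [1.7 1.7]
PM [649.  -67.6 105.4] [0.1 0.1]
MM [568.  -77.8  94.9] [3.9 3.9]
MP [542.1  92.3  99.6] [4.6 4.6]
rim [591.1  52.2  99.8] [2.4 2.4]
plain [602.6 -24.7 100.1] [2.5 2.5]
tool heading 8.499611842297137 61.194363689024264
nest [596.00542089  12.82974568  99.0496496 ] 8.315747294080873
ang blanks 8.547180995933315 77.82317496587639 [596.85879544  13.72984191  99.99847427]
tray 0.9 [ 478. -313.   35.] [[405.0, -169.0], [568.0, -181.0], [552.0, -460.0], [389.0, -444.0]]
clamp_a 0.6 [ 507. -384.   35.] [[525.0, -346.0], [526.0, -422.0], [488.0, -421.0], [487.0, -345.0]]
spray_can 0.83 [ 721. -428.   35.] [[720.0, -349.0], [786.0, -478.0], [721.0, -508.0], [656.0, -379.0]]
glue 0.68 [607. -27.  35.] [[595.0, 6.0], [639.0, -15.0], [618.0, -60.0], [574.0, -38.0]]
1.4
```

View pics/tray.png

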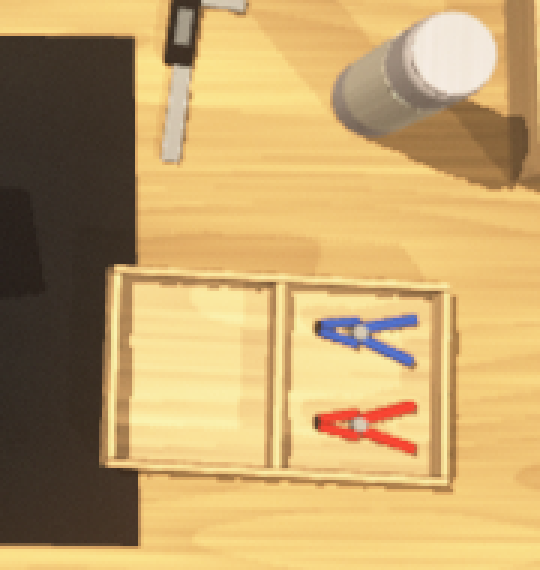

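The tray crop shows the free bay on its left, centred near crop (200,370). That is the +y side, and both clamps are in the right bay. The nest heading is about 8.5° and its height checks at about 99 mm. I'm moving above the tool for a close look.

Emit:
{"api": "arm_command", "payload": {
  "steps": [
    [1,-336,-151,-50,62],
    [1,-336,-151,-50,62],
    [1,-336,-151,-50,62],
    [1,-336,-151,-50,62],
    [1,-336,-151,-50,62],
    [1,-336,-151,-50,62],
    [1,-336,-151,-50,62],
    [1,-336,-151,-50,62],
    [1,-336,-151,-50,62]
  ],
  "force": 60
}}

```text
clock: 2.52
eef_pos: [429.9, 295.0, 239.3]
eef_rot: [-3.141, -0.0, 1.79]
wrist_force: [-0.2, -0.2, 0.3]
finger_gap: 94.0
finger_force: 0.0
```

```bash
cat >> h.py <<'E'
def tool(dx,dy,dz):
    """world delta -> tool-axes delta at the current pose"""
    s=monitor.read_state(); return R.from_euler("xyz",s["eef_rot"]).as_matrix().T@np.array([dx,dy,dz])
def st():
    s=monitor.read_state();print("t",round(s["clock"],2),np.round(s["eef_pos"],1),np.round(np.degrees(s["eef_rot"]),1),"F",np.round(s["wrist_force"],1),"M",np.round(s["moment"],2),"gap",np.round(s["finger_gap"],1),np.round(s["finger_force"],1));return s
E
python3 - <<'E'
from h import *
st();c=imaging.camera("wrist");save(c,"w1");print(c["mtx"][0],np.array(c["view"]).round(2).tolist())
for t in ("pusher","pusher_grip","pusher_tip"):
    print(t,[(np.round(r["rect"]).tolist(),round(r["p"],2)) for r in find_in(c,t)[:3]])
E
```

```text
t 2.52 [429.9 295.  239.3] [-180.    -0.   102.6] F [-0.2 -0.2  0.3] M [-0.08  0.04 -0.06] gap 94.0 0.0
[371.64829954   0.         319.37214051] [[0.98, 0.22, -0.0, -484.58], [0.21, -0.94, 0.25, 148.62], [0.05, -0.25, -0.97, 487.43], [0.0, 0.0, 0.0, 1.0]]
pusher [([345.0, 222.0, 75.0, 51.0], 0.85)]
pusher_grip [([343.0, 219.0, 76.0, 48.0], 0.62)]
pusher_tip [([344.0, 221.0, 72.0, 45.0], 0.9)]
```

View pics/w1.png

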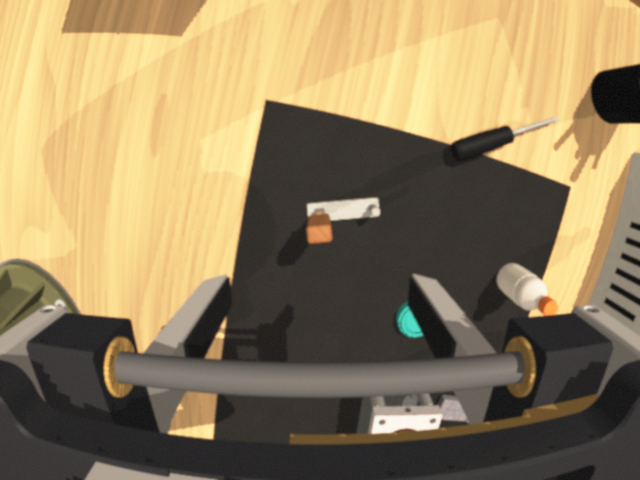

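The wrist view shows the pusher bar from (308,210) to (380,207), the grip top near (320,235) and the pin near (374,210). The turquoise look-alike is at (412,320) and the nest at (405,418).

```bash
python3 - <<'E'
from h import *
c=imaging.camera("wrist");im=c["img"]
x0,y0,x1,y1=295,185,395,255
sub=im[y0:y1,x0:x1].astype(int);hsv=cv2.cvtColor(im[y0:y1,x0:x1],cv2.COLOR_RGB2HSV)
bar=((hsv[...,2]>120)&(hsv[...,1]<60)).astype(np.uint8)
gr=((hsv[...,2]>80)&(hsv[...,1]>110)).astype(np.uint8)
for n,m,z in(("bar",bar,6),("grip",gr,120)):
    cs=max(cv2.findContours(m,0,1)[0],key=cv2.contourArea)[:,0]+[x0,y0]
    # project contour to plane z then fit rect in world
    w=np.array([atz(c,u,v,z,True)[:2] for u,v in cs],np.float32)
    q=cv2.minAreaRect(w);print(n,len(cs),q,cv2.boxPoints(q).round(1).tolist())
e=cv2.resize(im[185:255,295:395,::-1],None,fx=8,fy=8,interpolation=2);cv2.imwrite("pics/w1c.png",e)
E
```

```text
bar 175 ((457.72625732421875, 301.7764892578125), (85.31436920166016, 24.010906219482422), 17.792484283447266) [[413.3999938964844, 300.20001220703125], [420.79998779296875, 277.29998779296875], [502.0, 303.3999938964844], [494.70001220703125, 326.20001220703125]]
grip 92 ((429.2004699707031, 298.46820068359375), (22.86617660522461, 27.454242706298828), 18.92363739013672) [[413.8999938964844, 307.70001220703125], [422.79998779296875, 281.79998779296875], [444.5, 289.20001220703125], [435.6000061035156, 315.20001220703125]]
```

View pics/w1c.png

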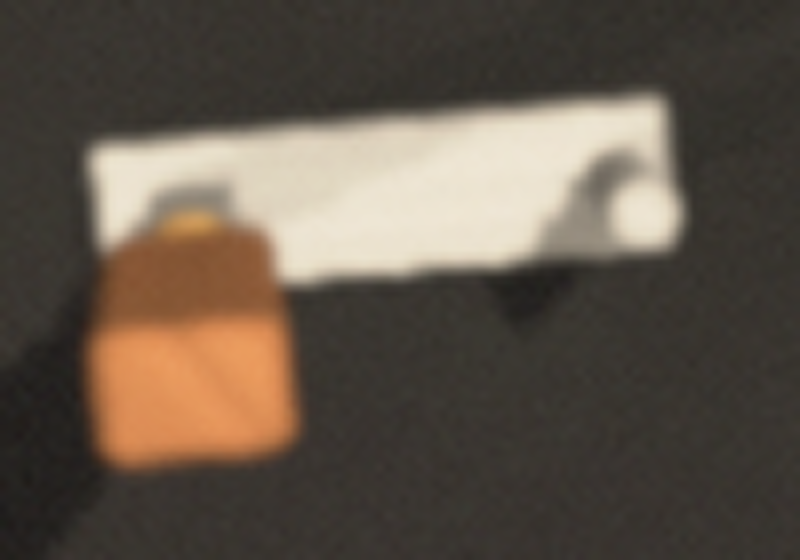

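The bar measures 85 x 24 mm (expected 84 x 22) with a heading of 17.8°. That puts the tool origin at (431,293), which agrees with the grip triangulation at (431.5,293.8). I'm descending and gripping across the 22 mm faces.

Emit:
{"api": "arm_command", "payload": {
  "steps": [
    [1,-2,1,50,-5.2],
    [1,-2,1,100,-5.2],
    [1,-2,1,141,-5.2],
    [1,-2,1,141,-5.2],
    [0,-2,1,141,-5.2],
    [0,-2,1,141,-5.2],
    [0,-2,1,141,-5.2],
    [0,-2,1,141,-5.2],
    [0,-2,1,141,-5.2],
    [0,-2,1,141,-5.2],
    [0,-2,1,141,-5.2],
    [0,-2,1,141,-5.2]
  ],
  "force": 60
}}

```text
clock: 4.28
eef_pos: [432.1, 292.4, 98.4]
eef_rot: [-3.141, 0.0, 1.878]
wrist_force: [-0.9, -0.8, -0.5]
finger_gap: 21.0
finger_force: 60.0
```

```bash
python3 -c "
from h import *
st()"
```

```text
t 4.28 [432.1 292.4  98.4] [-180.     0.   107.6] F [-0.9 -0.8 -0.5] M [-0.05  0.09  0.01] gap 21.0 60.0
```

Emit:
{"api": "arm_command", "payload": {
  "steps": [
    [0,0,0,-30,0],
    [0,0,0,-80,0],
    [0,-62,-11,-100,3],
    [0,-124,-22,-100,6],
    [0,-186,-34,-100,9.1],
    [0,-245,-45,-100,9.1],
    [0,-257,-47,-100,9.1],
    [0,-257,-47,-100,9.1],
    [0,-257,-47,-100,9.1]
  ]
}}

```text
clock: 5.4
eef_pos: [465.1, 34.4, 198.4]
eef_rot: [-3.141, -0.0, 1.721]
wrist_force: [-0.1, -0.1, -0.4]
finger_gap: 20.7
finger_force: 60.0
```

```bash
cat > nest.py <<'E'
from h import *
def white_quad(c,seed,z,fish=True,thr=140):
    hsv=cv2.cvtColor(c["img"],cv2.COLOR_RGB2HSV); m=((hsv[...,2]>thr)&(hsv[...,1]<60)).astype(np.uint8)
    n,l,s,ce=cv2.connectedComponentsWithStats(m)
    return l==l[int(seed[1]),int(seed[0])]
E
python3 - <<'E'
from h import *
st();c=imaging.camera("wrist");save(c,"w2")
for t in ("nest","rim_blank","plain_blank"):
    print(t,[(np.round(r["rect"],1).tolist(),round(r["p"],2)) for r in find_in(c,t)[:3]])
for p in [(554.9+0,-72,99),(596.4,13.3,99),(590.6,51.9,99)]: print(proj(c,p,True).round(1))
E
```

```text
t 5.4 [465.1  34.4 198.4] [-180.    -0.    98.6] F [-0.1 -0.1 -0.4] M [-0.02  0.08  0.02] gap 20.7 60.0
nest [([449.3, 265.9, 120.2, 178.5], 0.64)]
rim_blank [([449.4, 97.1, 45.2, 48.2], 0.82), ([465.1, 239.9, 46.9, 55.5], 0.72)]
plain_blank [([455.1, 317.9, 44.0, 39.9], 0.65)]
[395.9 360.4]
[460.8 282.1]
[465.5 239.5]
```

View pics/w2.png

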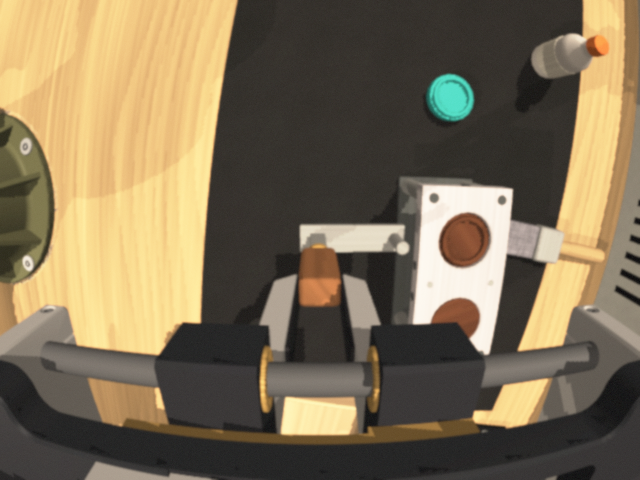

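The wrist view shows the tool hanging level, with the pin top at (402,247). The rim blank is at (465,240) and the plain blank at (455,318). I'm fitting these in world coordinates and checking the camera against the known pin position.

```bash
python3 - <<'E'
from h import *
c=imaging.camera("wrist");im=c["img"];g=cv2.cvtColor(im,cv2.COLOR_RGB2GRAY)
print("pin expected px",proj(c,(526.4,43.7,136.),True))
V=np.array(c["view"])
# rectify z=99 plane, 4 px/mm, world window
def rect(z,x0,x1,y0,y1,k=4):
    xs=np.arange(x0,x1,1/k);ys=np.arange(y0,y1,1/k)
    P=np.array([[proj(c,(x,y,z),True) for y in ys] for x in xs],np.float32)
    return cv2.remap(im,P[...,0],P[...,1],1)
A=rect(99,540,660,-20,115);h=cv2.cvtColor(A,cv2.COLOR_RGB2HSV)
m=(((h[...,2]<150)&(h[...,1]>80)).astype(np.uint8))
cs=[q for q in cv2.findContours(m,0,1)[0] if cv2.contourArea(q)>15000]
for q in cs:
    e=cv2.fitEllipse(cv2.convexHull(q));print("blob",540+e[0][1]/4,-20+e[0][0]/4,np.array(e[1])/4)
w=((h[...,2]>150)&(h[...,1]<60)).astype(np.uint8);q=max(cv2.findContours(w,0,1)[0],key=cv2.contourArea)[:,0]
X=540+q[:,1]/4;Y=-20+q[:,0]/4
# edges in nest-aligned coords
a=np.radians(8.5);cx,cy=596.4,13.3
nx=(X-cx)*np.cos(a)+(Y-cy)*np.sin(a);ny=-(X-cx)*np.sin(a)+(Y-cy)*np.cos(a)
for lo,hi,nm in((-60,-35,"-x edge"),(35,60,"+x edge")):
    s=(nx>lo)&(nx<hi)&(ny>5)&(ny<80);p=np.polyfit(ny[s],nx[s],1);print(nm,s.sum(),p,"resid",np.std(nx[s]-np.polyval(p,ny[s])))
s=(ny>78)&(abs(nx)<35);p=np.polyfit(nx[s],ny[s],1);print("+y edge",p)
# pin
P=im[225:270,385:420];cv2.imwrite("pics/pin.png",cv2.resize(np.hstack([P[:,:,::-1]]),None,fx=14,fy=12,interpolation=2))
e=cv2.resize(A[:,:,::-1],None,fx=1.1,fy=1.1);cv2.imwrite("pics/rect.png",e);print(e.shape)
E
```

```text
pin expected px [402.88292865 249.44219202]
blob 589.8797302246094 51.065277099609375 [46.96664047 47.47875214]
-x edge 297 [-6.61054382e-04 -4.29622327e+01] resid 0.23497041939310734
+x edge 310 [-1.94866427e-02  4.73757823e+01] resid 5.4989867146884785
+y edge [-2.83992347e-03  8.59171772e+01]
(528, 594, 3)
```

View pics/pin.png

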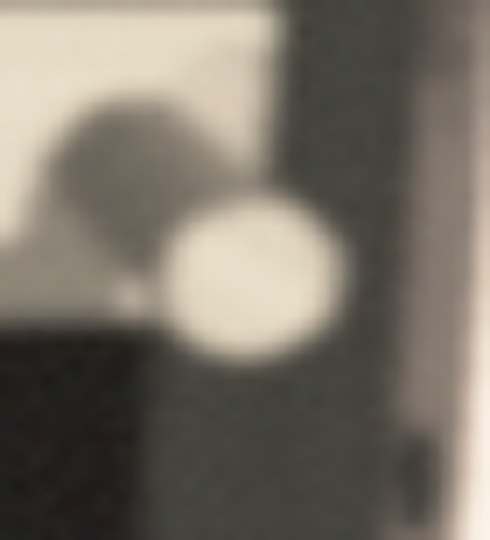

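The pin projects within 0.2 px of prediction along nest x. The nest yaw is 8.5° and the rim pocket's centre is at about (589.8,51.3). I'm lowering the tool and then sliding the pin under the plate.

Emit:
{"api": "arm_command", "payload": {
  "steps": [
    [0,0,0,40,0],
    [0,-2.9,0,66,0],
    [0,-2.9,0,66,0],
    [0,-2.9,30,66,0],
    [0,-2.9,55,66,0],
    [0,-2.9,63.8,66,0],
    [0,-2.9,63.8,66,0],
    [0,-2.9,63.8,66,0]
  ]
}}

```text
clock: 6.65
eef_pos: [528.2, 39.8, 132.8]
eef_rot: [3.142, 0.0, 1.72]
wrist_force: [0.6, -0.8, -0.6]
finger_gap: 21.2
finger_force: 60.0
```

Emit:
{"api": "arm_command", "payload": {
  "steps": [
    [0,0,0,-2,0],
    [0,0,0,-4,0],
    [0,0,0,-4,0]
  ]
}}

```text
clock: 7.02
eef_pos: [528.8, 39.8, 136.7]
eef_rot: [3.141, 0.0, 1.72]
wrist_force: [-1.4, -0.6, -2.2]
finger_gap: 21.0
finger_force: 60.0
```

Emit:
{"api": "arm_command", "payload": {
  "steps": [
    [0,0,0,-1,0],
    [0,0,0,-1,0]
  ]
}}

```text
clock: 7.28
eef_pos: [528.7, 39.8, 137.4]
eef_rot: [-3.141, -0.0, 1.72]
wrist_force: [0.5, -0.7, -1.9]
finger_gap: 20.5
finger_force: 60.0
```

Emit:
{"api": "arm_command", "payload": {
  "steps": [
    [0,0,0,-0.7,0],
    [0,0,0,-0.7,0]
  ]
}}

```text
clock: 7.52
eef_pos: [528.7, 39.9, 137.8]
eef_rot: [-3.141, -0.0, 1.72]
wrist_force: [2.1, 0.6, -7.0]
finger_gap: 20.7
finger_force: 60.0
```

Contact with the plate reads 7 N at tip height 75.4 mm, as expected. I'm now sliding along nest y under this light preload.

Emit:
{"api": "arm_command", "payload": {
  "steps": [
    [0,0.5,0,0,0],
    [0,1,0,0,0],
    [0,1.5,0,0,0],
    [0,1.5,0,0,0]
  ]
}}

```text
clock: 8.02
eef_pos: [528.5, 41.3, 138.0]
eef_rot: [-3.142, 0.0, 1.72]
wrist_force: [5.0, -0.1, -8.4]
finger_gap: 20.9
finger_force: 60.0
```

Emit:
{"api": "arm_command", "payload": {
  "steps": [
    [0,0.5,0,0,0],
    [0,1,0,0,0],
    [0,1.5,0,0,0],
    [0,1.5,0,0,0]
  ]
}}

```text
clock: 8.52
eef_pos: [528.3, 42.7, 138.1]
eef_rot: [-3.142, 0.0, 1.72]
wrist_force: [4.7, -0.6, -11.7]
finger_gap: 21.5
finger_force: 60.0
```

Emit:
{"api": "arm_command", "payload": {
  "steps": [
    [0,0.5,0,0.4,0],
    [0,1,0,0.4,0],
    [0,1.5,0,0.4,0],
    [0,1.5,0,0.4,0]
  ]
}}

```text
clock: 9.02
eef_pos: [527.9, 44.3, 137.9]
eef_rot: [-3.141, -0.0, 1.72]
wrist_force: [0.0, -2.2, -3.9]
finger_gap: 21.1
finger_force: 60.1
```

Emit:
{"api": "arm_command", "payload": {
  "steps": [
    [0,0.5,0,0,0],
    [0,1,0,0,0],
    [0,1.5,0,0,0],
    [0,1.5,0,0,0]
  ]
}}

```text
clock: 9.52
eef_pos: [527.8, 45.8, 137.8]
eef_rot: [-3.141, -0.0, 1.72]
wrist_force: [-0.2, -1.6, -2.9]
finger_gap: 20.7
finger_force: 60.1
```

Emit:
{"api": "arm_command", "payload": {
  "steps": [
    [0,0,0,-0.5,0],
    [0,0,0,-0.5,0]
  ]
}}

```text
clock: 9.78
eef_pos: [527.9, 45.8, 138.0]
eef_rot: [-3.142, -0.0, 1.72]
wrist_force: [2.3, -1.2, -8.5]
finger_gap: 20.8
finger_force: 60.1
```

Emit:
{"api": "arm_command", "payload": {
  "steps": [
    [0,0,0,1.5,0],
    [0,-5.5,0,1.5,0],
    [0,-5.5,0,1.5,0],
    [0,-5.5,0,0,0],
    [0,-5.5,0,0,0],
    [0,-6,0,0,0],
    [0,-6.5,0,0,0],
    [0,-7,0,0,0],
    [0,-7,0,0,0]
  ]
}}

```text
clock: 10.9
eef_pos: [528.9, 39.0, 137.9]
eef_rot: [-3.142, -0.0, 1.72]
wrist_force: [4.7, 2.0, -9.8]
finger_gap: 21.0
finger_force: 60.0
```

Emit:
{"api": "arm_command", "payload": {
  "steps": [
    [0,-0.5,0,0,0],
    [0,-1,0,0,0],
    [0,-1.5,0,0,0],
    [0,-1.5,0,0,0]
  ]
}}

```text
clock: 11.4
eef_pos: [529.1, 37.7, 137.8]
eef_rot: [-3.141, -0.001, 1.72]
wrist_force: [4.8, 3.2, -9.7]
finger_gap: 20.9
finger_force: 60.0
```

Emit:
{"api": "arm_command", "payload": {
  "steps": [
    [0,-0.5,0,0,0],
    [0,-1,0,0,0],
    [0,-1.5,0,0,0],
    [0,-1.5,0,0,0]
  ]
}}

```text
clock: 11.9
eef_pos: [529.4, 36.4, 137.8]
eef_rot: [-3.142, -0.001, 1.72]
wrist_force: [5.2, 4.9, -12.2]
finger_gap: 21.0
finger_force: 60.0
```

Emit:
{"api": "arm_command", "payload": {
  "steps": [
    [0,-0.5,0,0,0],
    [0,-1,0,0,0],
    [0,-1.5,0,0,0],
    [0,-1.5,0,0,0]
  ]
}}

```text
clock: 12.4
eef_pos: [529.4, 34.6, 138.0]
eef_rot: [-3.141, -0.0, 1.72]
wrist_force: [3.4, 4.5, -9.8]
finger_gap: 20.5
finger_force: 60.1
```

No capture along this line. The steady +x reaction shows that pressing tilts the pin back towards −x, so I'm repeating the sweep about 1.2 mm further in, with less preload.

Emit:
{"api": "arm_command", "payload": {
  "steps": [
    [0,0,0,1.5,0],
    [0,1.5,1.2,1.5,0],
    [0,1.5,1.2,1.5,0],
    [0,1.5,1.2,0.3,0],
    [0,1.5,1.2,0.3,0],
    [0,2,1.2,0.3,0],
    [0,2.5,1.2,0.3,0],
    [0,3,1.2,0.3,0],
    [0,3,1.2,0.3,0]
  ]
}}

```text
clock: 13.52
eef_pos: [530.3, 37.6, 138.0]
eef_rot: [3.142, -0.0, 1.72]
wrist_force: [-0.0, -0.5, -1.5]
finger_gap: 21.0
finger_force: 60.0
```

Emit:
{"api": "arm_command", "payload": {
  "steps": [
    [0,0.5,0,0,0],
    [0,1,0,0,0],
    [0,1.5,0,0,0],
    [0,1.5,0,0,0]
  ]
}}

```text
clock: 14.02
eef_pos: [530.1, 39.0, 138.0]
eef_rot: [3.142, 0.0, 1.72]
wrist_force: [0.3, -0.4, -1.1]
finger_gap: 20.7
finger_force: 60.0
```

Emit:
{"api": "arm_command", "payload": {
  "steps": [
    [0,0.5,0,0,0],
    [0,1,0,0,0],
    [0,1.5,0,0,0],
    [0,1.5,0,0,0]
  ]
}}

```text
clock: 14.52
eef_pos: [529.9, 40.5, 138.0]
eef_rot: [3.142, 0.0, 1.72]
wrist_force: [1.2, -0.4, -1.5]
finger_gap: 20.9
finger_force: 60.0
```

Emit:
{"api": "arm_command", "payload": {
  "steps": [
    [0,0,0,-0.5,0],
    [0,0,0,-0.5,0]
  ]
}}

```text
clock: 14.78
eef_pos: [529.9, 40.5, 138.4]
eef_rot: [-3.142, 0.0, 1.72]
wrist_force: [0.3, -1.4, -1.7]
finger_gap: 20.6
finger_force: 60.0
```

Emit:
{"api": "arm_command", "payload": {
  "steps": [
    [0,0,0,-0.5,0],
    [0,0,0,-0.5,0]
  ]
}}

```text
clock: 15.02
eef_pos: [529.9, 40.5, 139.0]
eef_rot: [3.142, 0.0, 1.72]
wrist_force: [0.1, -1.0, -1.9]
finger_gap: 20.7
finger_force: 60.0
```

Emit:
{"api": "arm_command", "payload": {
  "steps": [
    [0,0,0,-0.5,0],
    [0,0,0,-1,0],
    [0,0,0,-1,0]
  ]
}}

```text
clock: 15.4
eef_pos: [529.9, 40.5, 140.0]
eef_rot: [3.142, 0.0, 1.72]
wrist_force: [0.8, -1.6, -1.9]
finger_gap: 21.1
finger_force: 60.0
```

Emit:
{"api": "arm_command", "payload": {
  "steps": [
    [0,0,0,-0.5,0],
    [0,0,0,-1,0],
    [0,0,0,-1,0]
  ]
}}

```text
clock: 15.78
eef_pos: [529.9, 40.5, 141.0]
eef_rot: [3.142, 0.0, 1.72]
wrist_force: [1.1, -0.7, -1.9]
finger_gap: 20.9
finger_force: 60.0
```

Emit:
{"api": "arm_command", "payload": {
  "steps": [
    [0,0,0,-0.5,0],
    [0,0,0,-1,0],
    [0,0,0,-1,0]
  ]
}}

```text
clock: 16.15
eef_pos: [529.9, 40.5, 142.0]
eef_rot: [3.141, 0.0, 1.72]
wrist_force: [0.2, -0.3, -1.1]
finger_gap: 21.0
finger_force: 60.0
```

The tip is nominally at 79.6 mm with no resistance, so the pin is in the hole. I'm continuing up to the blank.

Emit:
{"api": "arm_command", "payload": {
  "steps": [
    [0,0,0,-0.5,0],
    [0,0,0,-1,0],
    [0,0,0,-1.5,0],
    [0,0,0,-1.5,0]
  ]
}}

```text
clock: 16.65
eef_pos: [529.9, 40.5, 143.4]
eef_rot: [-3.142, -0.0, 1.72]
wrist_force: [0.1, -0.9, -2.3]
finger_gap: 20.9
finger_force: 60.0
```

Emit:
{"api": "arm_command", "payload": {
  "steps": [
    [0,0,0,-0.5,0],
    [0,0,0,-1,0],
    [0,0,0,-1,0]
  ]
}}

```text
clock: 17.02
eef_pos: [529.8, 40.5, 144.3]
eef_rot: [-3.141, -0.0, 1.72]
wrist_force: [2.5, -1.0, -6.7]
finger_gap: 20.9
finger_force: 60.0
```

Emit:
{"api": "arm_command", "payload": {
  "steps": [
    [0,0,0,-0.7,0],
    [0,0,0,-1.4,0],
    [0,0,0,-2,0],
    [0,0,0,-2,0]
  ]
}}

```text
clock: 17.52
eef_pos: [529.9, 40.5, 146.4]
eef_rot: [3.142, 0.0, 1.72]
wrist_force: [4.2, -0.3, -9.2]
finger_gap: 21.4
finger_force: 60.0
```

Emit:
{"api": "arm_command", "payload": {
  "steps": [
    [0,0,0,-0.7,0],
    [0,0,0,-1.4,0],
    [0,0,0,-2,0],
    [0,0,0,-2,0]
  ]
}}

```text
clock: 18.02
eef_pos: [529.9, 40.5, 148.4]
eef_rot: [3.142, 0.0, 1.72]
wrist_force: [4.7, -0.6, -8.9]
finger_gap: 21.1
finger_force: 60.0
```

Emit:
{"api": "arm_command", "payload": {
  "steps": [
    [0,0,0,-0.7,0],
    [0,0,0,-1.4,0],
    [0,0,0,-2.1,0],
    [0,0,0,-3,0],
    [0,0,0,-3,0]
  ]
}}

```text
clock: 18.65
eef_pos: [529.9, 40.5, 151.9]
eef_rot: [3.141, 0.0, 1.72]
wrist_force: [2.2, -0.5, -4.2]
finger_gap: 20.9
finger_force: 60.0
```

Emit:
{"api": "arm_command", "payload": {
  "steps": [
    [0,0,0,-0.7,0],
    [0,0,0,-1.4,0],
    [0,0,0,-2.1,0],
    [0,0,0,-3,0],
    [0,0,0,-3,0]
  ]
}}

```text
clock: 19.27
eef_pos: [529.7, 40.5, 154.6]
eef_rot: [-3.141, 0.0, 1.72]
wrist_force: [0.5, -1.0, -1.9]
finger_gap: 20.9
finger_force: 60.0
```

Emit:
{"api": "arm_command", "payload": {
  "steps": [
    [0,0,0,-1,0],
    [0,0,0,-1.5,0],
    [0,0,0,-1.5,0],
    [0,0,0,1,0],
    [0,0,0,4,0],
    [0,0,0,8,0],
    [0,0,0,13,0],
    [0,0,0,18,0],
    [0,0,0,23,0],
    [0,0,0,25,0],
    [0,0,0,25,0]
  ]
}}

```text
clock: 20.65
eef_pos: [529.8, 40.6, 129.3]
eef_rot: [-3.141, -0.0, 1.72]
wrist_force: [0.8, -0.0, -1.0]
finger_gap: 20.9
finger_force: 60.0
```

```bash
python3 - <<'E'
from h import *
st();c=imaging.camera("wrist");save(c,"w3")
for t in ("rim_blank","plain_blank"):
    print(t,[(np.round(r["rect"],1).tolist(),round(r["p"],2)) for r in find_in(c,t)[:3]])
q=proj(c,(589.8,51.3,99),True);print(q)
x,y=int(q[0]),int(q[1]);cv2.imwrite("pics/w3c.png",cv2.resize(c["img"][max(0,y-70):y+70,x-90:x+90,::-1],None,fx=4,fy=4,interpolation=2))
E
```

```text
t 20.65 [529.8  40.6 129.3] [-180.    -0.    98.5] F [ 0.8 -0.  -1. ] M [-0.1   0.09  0.02] gap 20.9 60.0
rim_blank [([404.0, 77.2, 57.3, 59.3], 0.65), ([415.8, 263.1, 73.7, 80.1], 0.63)]
plain_blank []
[411.98714228 260.66562679]
```

View pics/w3c.png

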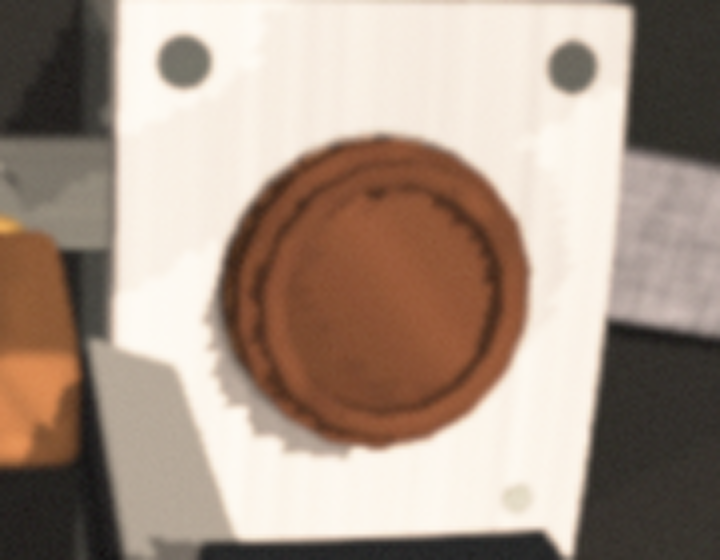

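The rim blank stands proud of the plate with a clear cast shadow, level, and the pin is withdrawn. I'm retracting the tool and setting it down well clear.

Emit:
{"api": "arm_command", "payload": {
  "steps": [
    [0,0,-30,0,0],
    [0,0,-70,0,0],
    [0,30,-90,10,0],
    [0,60,-90,20,0],
    [0,60,-90,28,0],
    [0,60,-90,29,0],
    [0,60,-90,29,0],
    [0,60,-90,29,0]
  ]
}}

```text
clock: 21.8
eef_pos: [432.3, 86.0, 100.7]
eef_rot: [3.141, 0.0, 1.719]
wrist_force: [-0.4, 0.8, -0.6]
finger_gap: 20.7
finger_force: 60.0
```

```bash
python3 - <<'E'
from h import *
s=imaging.camera("scene");st()
o=tri;V=s["view"];q=proj(s,(440,90,50));x,y=int(q[0]),int(q[1])
cv2.imwrite("pics/s4.png",cv2.resize(s["img"][y-70:y+80,x-50:x+110,::-1],None,fx=4,fy=4,interpolation=2))
E
```

```text
t 21.85 [432.2  86.1 100.7] [180.    0.   98.5] F [-0.4  0.  -0.9] M [-0.07  0.09 -0.06] gap 20.9 60.0
```

View pics/s4.png

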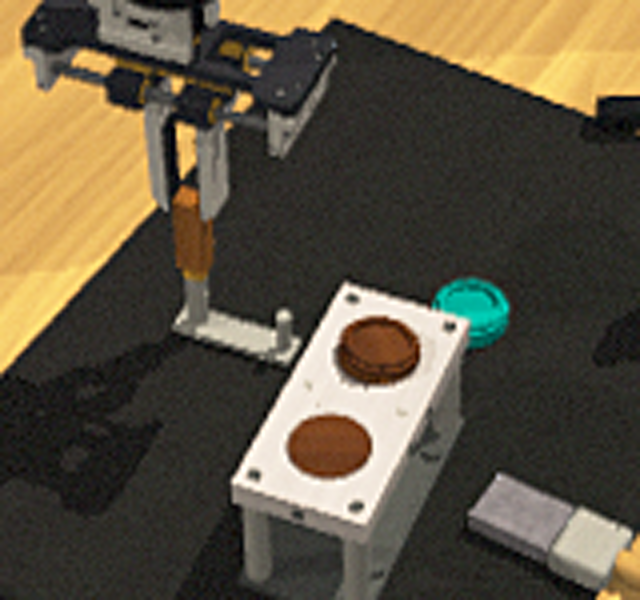

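The scene view shows the rim blank standing up in its pocket, the plain blank flush, and the tool level just above the bench, clear of the nest. I'm lowering it gently.

Emit:
{"api": "arm_command", "payload": {
  "steps": [
    [0,0,0,1,0],
    [0,0,0,1.8,0],
    [0,0,0,1.8,0]
  ]
}}

```text
clock: 22.22
eef_pos: [431.9, 86.5, 98.6]
eef_rot: [-3.141, 0.0, 1.72]
wrist_force: [-0.2, 0.9, -1.3]
finger_gap: 20.8
finger_force: 60.0
```

Emit:
{"api": "arm_command", "payload": {
  "steps": [
    [0,0,0,0.6,0],
    [0,0,0,0.6,0]
  ]
}}

```text
clock: 22.48
eef_pos: [431.9, 86.5, 98.3]
eef_rot: [-3.142, 0.0, 1.72]
wrist_force: [-2.8, 0.8, 4.6]
finger_gap: 20.6
finger_force: 60.0
```

Emit:
{"api": "arm_command", "payload": {
  "steps": [
    [0.5,0,0,0,0],
    [1,0,0,0,0],
    [1,0,0,0,0],
    [1,0,0,0,0],
    [1,0,0,-20,0],
    [1,0,0,-70,0],
    [1,0,0,-122,0],
    [1,-20,52,-122,0],
    [1,-40,104,-122,0],
    [1,-58,151,-122,0],
    [1,-58,151,-122,0],
    [1,-58,151,-122,0]
  ]
}}

```text
clock: 23.98
eef_pos: [589.4, 51.7, 219.8]
eef_rot: [-3.141, -0.0, 1.72]
wrist_force: [0.3, 0.7, 0.6]
finger_gap: 93.9
finger_force: 0.0
```

```bash
cat > rim.py <<'E'
from h import *
def ell(c,fish,seed):
    h=cv2.cvtColor(c["img"],cv2.COLOR_RGB2HSV);m=((h[...,2]<190)&(h[...,1]>80)&((h[...,0]<20))).astype(np.uint8)
    q=min([k for k in cv2.findContours(m,0,1)[0] if cv2.contourArea(k)>100],key=lambda k:-cv2.pointPolygonTest(k,(float(seed[0]),float(seed[1])),True))
    return cv2.fitEllipse(cv2.convexHull(q))
E
python3 - <<'E'
from rim import *
st();c=imaging.camera("wrist");save(c,"w5");t=imaging.camera("top");s=imaging.camera("scene")
for n,k,f in(("w",c,True),("t",t,False),("s",s,False)):
    sd=proj(k,(589.8,51.3,106),f);e=ell(k,f,sd)
    print(n,sd.round(1),np.round(e[0],1),np.round(e[1],1),atz(k,*e[0],104,f).round(1),find_in(k,"rim_blank")[:2])
    sd=proj(k,(601.3,-26,99),f);e=ell(k,f,sd);print("  plain",np.round(e[1],1),atz(k,*e[0],99,f).round(1))
E
```

```text
t 23.98 [589.4  51.7 219.8] [-180.    -0.    98.5] F [0.3 0.7 0.6] M [-0.05  0.02 -0.03] gap 93.9 0.0
w [318.7 234. ] [320.6 233.5] [57.1 57.2] [591.4  51.5 104. ] [{'rect': [323.2, 234.0, 57.8, 58.7], 'p': 0.88}, {'rect': [330.4, 92.5, 46.3, 47.1], 'p': 0.88}]
  plain [46.5 51.4] [602.8 -25.2  99. ]
t [319.1 253.4] [356.5 249.3] [12.6 21. ] [600.3 -34.1 104. ] [{'rect': [268.1, 260.2, 22.3, 19.3], 'p': 0.52}]
  plain [12.6 21. ] [600.9 -34.3  99. ]
s [332.  229.4] [333.1 229.1] [16.8 20.9] [590.6  55.2 104. ] [{'rect': [334.9, 228.9, 20.9, 20.8], 'p': 0.65}, {'rect': [355.1, 220.7, 16.1, 15.7], 'p': 0.55}]
  plain [15.8 20.7] [602.2 -21.4  99. ]
```

The rim blank is at (590.8,51.5), still on the plungers. I'm descending to grip the 7 mm of disc standing above the plate.

Emit:
{"api": "arm_command", "payload": {
  "steps": [
    [1,0,1.2,50,0],
    [1,0,1.2,90,0],
    [1,0,1.2,99,0],
    [1,0,1.2,100,0],
    [1,0,1.2,100,0],
    [0.5,0,1.2,100,0],
    [0.5,0,1.2,100,0],
    [0.4,0,1.2,100,0],
    [0.4,0,1.2,100,0],
    [0.4,0,1.2,100,0],
    [0.4,0,1.2,100,0]
  ],
  "force": 20
}}

```text
clock: 25.65
eef_pos: [591.1, 51.7, 120.0]
eef_rot: [-3.142, -0.0, 1.72]
wrist_force: [-0.0, -0.1, -0.5]
finger_gap: 39.6
finger_force: 0.0
```

```bash
python3 - <<'E'
from h import *
c=imaging.camera("wrist");s=imaging.camera("scene");st()
q=proj(s,(590,50,110));x,y=int(q[0]),int(q[1])
a=cv2.resize(s["img"][y-45:y+45,x-50:x+50,::-1],(400,360),interpolation=2)
b=cv2.resize(c["img"][180:290,250:390,::-1],(400,360),interpolation=2)
cv2.imwrite("pics/w6.png",np.hstack([a,b]))
E
```

```text
t 25.75 [591.1  51.7 120. ] [-180.     0.    98.5] F [ 0.4  0.1 -0.1] M [-0.08  0.03  0.  ] gap 37.5 0.0
```

View pics/w6.png

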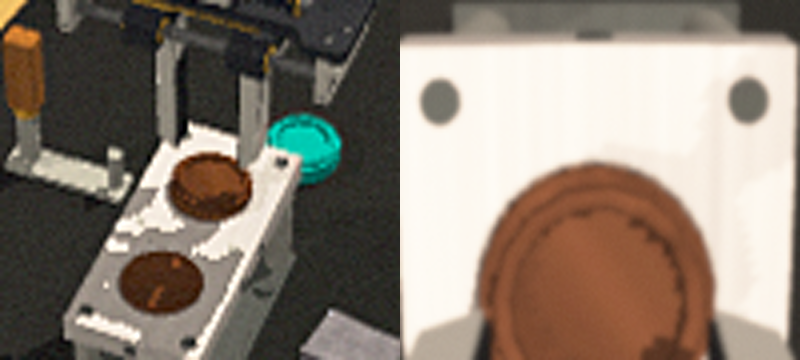

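```bash
python3 - <<'E'
from h import *
c=imaging.camera("wrist");s=imaging.camera("scene");st()
q=proj(s,(590,50,110));x0,y0=int(q[0])-50,int(q[1])-45
h=np.array([.989,.148])
for z in(101,110,120):
  for sg in(-1,1):
    p=np.r_[np.array([591.1,51.7])+sg*25*h,z];a=proj(s,p);b=proj(c,p,True)
    print(z,sg,"scene crop",((a-[x0,y0])*4).round(),"wrist crop",(400+(b[0]-250)*400/140).round(),((b[1]-180)*360/110).round())
  p=(590.8,51.5,z);a=proj(s,p);b=proj(c,p,True);print("  centre",((a-[x0,y0])*4).round(),(400+(b[0]-250)*400/140).round(),((b[1]-180)*360/110).round())
print([(r["rect"],r["p"]) for r in find_in(s,"rim_blank")[:2]],[(r["rect"],r["p"]) for r in find_in(c,"rim_blank")[:2]])
E
```

```text
t 25.85 [591.1  51.7 120. ] [-180.     0.    98.5] F [-0.5 -0.3  0.3] M [-0.1   0.05 -0.02] gap 37.5 0.0
101 -1 scene crop [168. 180.] wrist crop 476.0 292.0
101 1 scene crop [245. 203.] wrist crop 711.0 292.0
  centre [206. 192.] 592.0 293.0
110 -1 scene crop [168. 170.] wrist crop 472.0 308.0
110 1 scene crop [245. 193.] wrist crop 715.0 308.0
  centre [206. 182.] 592.0 310.0
120 -1 scene crop [168. 159.] wrist crop 466.0 328.0
120 1 scene crop [245. 182.] wrist crop 721.0 328.0
  centre [206. 170.] 592.0 329.0
[([336.4, 229.8, 20.4, 18.6], 0.88), ([356.5, 221.3, 22.6, 16.4], 0.64)] [([334.0, 74.8, 61.3, 60.7], 0.87), ([320.3, 271.6, 75.6, 85.9], 0.77)]
```

The fingers closed to 37.5 mm with no force. Comparing projections with the scene and wrist views puts the fingertips above the blank's top, so they stand higher than the text implies. I'm reopening and going down in small steps, watching the force.

Emit:
{"api": "arm_command", "payload": {
  "steps": [
    [1,0,0,0,0],
    [1,0,0,0,0],
    [1,0,0,0,0],
    [1,0,0,0,0],
    [1,0,0,1,0],
    [1,0,0,2,0],
    [1,0,0,3,0],
    [1,0,0,4,0],
    [1,0,0,5,0],
    [1,0,0,6,0],
    [1,0,0,6,0]
  ]
}}

```text
clock: 27.32
eef_pos: [591.0, 51.7, 114.0]
eef_rot: [-3.141, 0.0, 1.72]
wrist_force: [-0.4, 0.8, -0.6]
finger_gap: 94.0
finger_force: 0.0
```

```bash
python3 - <<'E'
from h import *
st();s=imaging.camera("scene");c=imaging.camera("wrist")
# tip search: scene intensity profile down the expected -x finger (outside plate? print gray column)
g=cv2.cvtColor(s["img"],cv2.COLOR_RGB2GRAY)
for sg in(-1,1):
  for z in range(95,150,5):
    p=np.r_[np.array([591.1,51.7])+sg*53*np.array([.989,.148]),z];a=proj(s,p);print(sg,z,a.round(1),g[int(round(a[1])),int(round(a[0]))-3:int(round(a[0]))+4].tolist())
E
```

```text
t 27.32 [591.   51.7 114. ] [-180.     0.    98.5] F [-0.4  0.8 -0.6] M [-0.02  0.01 -0.08] gap 94.0 0.0
-1 95 [312.5 226.6] [94, 85, 119, 242, 207, 69, 17]
-1 100 [312.4 225.2] [96, 94, 92, 44, 37, 44, 37]
-1 105 [312.4 223.8] [100, 94, 80, 43, 42, 48, 46]
-1 110 [312.4 222.4] [182, 184, 101, 44, 38, 46, 40]
-1 115 [312.3 221. ] [228, 224, 136, 50, 38, 41, 42]
-1 120 [312.3 219.5] [167, 143, 81, 32, 39, 36, 38]
-1 125 [312.2 218.1] [36, 36, 38, 73, 135, 50, 36]
-1 130 [312.2 216.7] [45, 31, 69, 131, 154, 49, 34]
-1 135 [312.2 215.2] [28, 128, 141, 134, 146, 55, 13]
-1 140 [312.1 213.8] [43, 141, 141, 135, 132, 48, 20]
-1 145 [312.1 212.3] [74, 137, 132, 138, 117, 42, 27]
1 95 [353.  238.8] [100, 96, 95, 90, 41, 43, 38]
1 100 [353.1 237.4] [123, 96, 95, 97, 49, 39, 42]
1 105 [353.1 236. ] [127, 115, 93, 101, 54, 33, 44]
1 110 [353.2 234.6] [130, 122, 97, 105, 50, 38, 34]
1 115 [353.3 233.2] [210, 125, 126, 110, 44, 36, 45]
1 120 [353.3 231.8] [241, 160, 126, 121, 78, 52, 46]
1 125 [353.4 230.3] [239, 248, 148, 129, 101, 40, 22]
1 130 [353.5 228.9] [243, 173, 126, 133, 134, 76, 30]
1 135 [353.5 227.5] [120, 121, 131, 134, 149, 131, 79]
1 140 [353.6 226. ] [164, 132, 132, 134, 148, 150, 88]
1 145 [353.7 224.6] [144, 131, 132, 134, 139, 130, 123]
```

Emit:
{"api": "arm_command", "payload": {
  "steps": [
    [1,0,0,2,0],
    [1,0,0,4,0],
    [1,0,0,6,0],
    [1,0,0,8,0],
    [1,0,0,9,0],
    [1,0,0,10,0],
    [1,0,0,10,0]
  ]
}}

```text
clock: 28.3
eef_pos: [591.1, 51.7, 104.0]
eef_rot: [-3.142, -0.0, 1.72]
wrist_force: [-0.3, 0.6, 0.1]
finger_gap: 94.1
finger_force: 0.0
```

```bash
python3 - <<'E'
from h import *
st();s=imaging.camera("scene")
g=cv2.cvtColor(s["img"],cv2.COLOR_RGB2GRAY)
for v in range(212,230): print(v,g[v,304:322].tolist(), g[v+8,346:362].tolist())
# s4-time geometry
q=proj(s,(440,90,50));print("s4 grip top row/col",(proj(s,(432,86.3,122.3))-[int(q[0])-50,int(q[1])-70])*4,"z100",(proj(s,(432,86.3,100))-[int(q[0])-50,int(q[1])-70])*4)
E
```

```text
t 28.3 [591.1  51.7 104. ] [-180.    -0.    98.5] F [-0.3  0.6  0.1] M [-0.03  0.04  0.  ] gap 94.1 0.0
212 [41, 48, 50, 41, 35, 81, 135, 135, 139, 120, 35, 14, 26, 45, 48, 44, 44, 45] [232, 236, 211, 217, 202, 131, 133, 133, 135, 135, 109, 92, 128, 148, 143, 140]
213 [45, 46, 41, 44, 38, 71, 138, 139, 142, 119, 41, 21, 19, 39, 46, 46, 52, 41] [223, 224, 227, 229, 229, 128, 133, 134, 131, 135, 108, 104, 132, 145, 145, 134]
214 [38, 45, 45, 38, 36, 58, 133, 136, 138, 134, 53, 21, 22, 40, 39, 46, 43, 43] [220, 221, 220, 223, 152, 70, 131, 131, 137, 139, 104, 134, 136, 136, 136, 111]
215 [41, 48, 38, 41, 39, 66, 134, 135, 136, 149, 52, 21, 25, 44, 43, 46, 37, 38] [218, 217, 224, 187, 90, 32, 127, 136, 135, 140, 96, 130, 139, 106, 105, 90]
216 [47, 43, 46, 45, 37, 60, 140, 134, 137, 148, 43, 16, 25, 40, 49, 46, 43, 23] [228, 222, 226, 195, 144, 68, 131, 132, 131, 136, 97, 133, 128, 83, 85, 130]
217 [46, 43, 44, 47, 41, 49, 140, 134, 137, 148, 52, 18, 25, 44, 45, 39, 39, 40] [238, 235, 238, 247, 241, 140, 132, 138, 134, 135, 112, 136, 136, 100, 84, 63]
218 [39, 41, 52, 47, 39, 24, 118, 13
[... 1262 characters left out ...]
95, 93, 98, 141, 117, 48, 32, 40, 224, 246, 240, 236, 238] [219, 232, 238, 243, 138, 120, 115, 102, 51, 40, 43, 44, 42, 43, 45, 46]
227 [204, 203, 204, 217, 117, 98, 87, 122, 241, 202, 68, 16, 121, 249, 243, 237, 238, 241] [236, 239, 223, 199, 132, 122, 100, 103, 52, 44, 52, 46, 48, 47, 45, 44]
228 [207, 205, 207, 216, 115, 92, 79, 113, 190, 163, 55, 33, 222, 248, 243, 236, 238, 244] [241, 227, 138, 119, 127, 114, 91, 106, 51, 43, 42, 38, 43, 41, 42, 46]
229 [212, 187, 189, 193, 117, 86, 95, 133, 195, 86, 9, 151, 249, 244, 237, 236, 238, 247] [226, 143, 114, 125, 128, 97, 86, 104, 42, 35, 41, 49, 41, 42, 49, 43]
s4 grip top row/col [184.32760982 202.80718184] z100 [186.23614274 228.11196621]
```

The fingertip in the scene view sits about 19 mm above the reported TCP height. The tips therefore lie behind the reported point, not ahead of it. The plate top should be reached near TCP 80, so I'm continuing down while checking force.

Emit:
{"api": "arm_command", "payload": {
  "steps": [
    [1,0,0,4,0],
    [1,0,0,8,0],
    [1,0,0,12,0],
    [1,0,0,15,0],
    [1,0,0,17,0],
    [1,0,0,18,0],
    [1,0,0,18,0]
  ]
}}

```text
clock: 29.22
eef_pos: [591.1, 51.7, 86.0]
eef_rot: [3.142, -0.0, 1.72]
wrist_force: [-0.2, 0.3, -0.2]
finger_gap: 94.2
finger_force: 0.0
```

Emit:
{"api": "arm_command", "payload": {
  "steps": [
    [1,0,0,1,0],
    [1,0,0,2,0],
    [1,0,0,2,0]
  ]
}}

```text
clock: 29.6
eef_pos: [591.0, 51.7, 84.0]
eef_rot: [-3.141, 0.0, 1.72]
wrist_force: [0.2, 0.6, -0.6]
finger_gap: 93.9
finger_force: 0.0
```

Emit:
{"api": "arm_command", "payload": {
  "steps": [
    [1,0,0,0.5,0],
    [1,0,0,1,0],
    [1,0,0,1,0]
  ]
}}

```text
clock: 29.98
eef_pos: [591.1, 51.7, 83.0]
eef_rot: [-3.142, 0.0, 1.72]
wrist_force: [0.6, 0.2, -0.7]
finger_gap: 94.0
finger_force: 0.0
```

Emit:
{"api": "arm_command", "payload": {
  "steps": [
    [0.6,0,0,0.5,0],
    [0.5,0,0,0.5,0],
    [0.45,0,0,0.5,0],
    [0.4,0,0,0.5,0],
    [0.4,0,0,0.5,0],
    [0.4,0,0,0.5,0]
  ],
  "force": 25
}}

```text
clock: 30.72
eef_pos: [590.9, 51.6, 83.3]
eef_rot: [-3.141, 0.0, 1.72]
wrist_force: [-5.3, -0.9, 9.0]
finger_gap: 49.3
finger_force: 26.3
```

The blank is gripped at 49.3 mm with the tips just touching the plate. I'm lifting straight up.

Emit:
{"api": "arm_command", "payload": {
  "steps": [
    [0.4,0,0,-2,0],
    [0.4,0,0,-6,0],
    [0.4,0,0,-12,0],
    [0.4,0,0,-20,0],
    [0.4,0,0,-50,0],
    [0.4,0,0,-100,0],
    [0.4,0,0,-100,0],
    [0.4,0,0,-100,0]
  ]
}}

```text
clock: 31.72
eef_pos: [590.9, 51.7, 182.3]
eef_rot: [-3.141, -0.0, 1.72]
wrist_force: [-0.4, -0.4, -0.4]
finger_gap: 49.3
finger_force: 24.9
```

```bash
python3 - <<'E'
from h import *
st();t=imaging.camera("top");s=imaging.camera("scene");c=imaging.camera("wrist")
print("nest rim px now",t["img"][254,316:323].tolist()[0:7:3], "plain",t["img"][250,353].tolist())
for n,k in(("t",t),("s",s),("w",c)): print(n,[(np.round(r["rect"]).tolist(),round(r["p"],2)) for r in find_in(k,"rim_blank")[:3]])
print("expected blank in wrist",proj(c,(590.9,51.6,208.),True))
# tray corners (crop coords of tray.png /3 + (380,180)), top rim z=35: outer
P=[atz(t,380+u/3,180+v/3,35) for u,v in((109,266),(455,287),(451,488),(103,466))];print(np.round(P,1).tolist(),np.mean(P,0).round(1))
d=(P[0]+P[3]-P[1]-P[2])/2;print("tray yaw (y axis)",np.degrees(np.arctan2(-d[0],d[1])),np.hypot(*d[:2]))
Q=[atz(s,*uv,35) for uv in[]]
print("bay inner centre z6",atz(t,380+200/3,180+372/3,6).round(1))
r=trace(s,"tray");m=r[0]["region"].astype(np.uint8);h=cv2.convexHull(cv2.findNonZero(m));print("scene hull",cv2.approxPolyDP(h,4,True)[:,0].tolist())
for p in P: print(proj(s,p).round(1))
E
```

```text
t 31.73 [590.9  51.7 182.3] [-180.    -0.    98.5] F [-0.4 -0.4 -0.4] M [-0.02  0.04  0.01] gap 49.3 24.9
nest rim px now [[51, 47, 38], [48, 44, 30], [42, 40, 30]] plain [125, 69, 41]
t [([265.0, 261.0, 19.0, 23.0], 0.53)]
s [([336.0, 202.0, 18.0, 19.0], 0.77), ([356.0, 222.0, 14.0, 14.0], 0.7)]
w [([322.0, 291.0, 94.0, 103.0], 0.93), ([331.0, 86.0, 51.0, 52.0], 0.71)]
expected blank in wrist [317.79016992 299.45301224]
[[562.6, -181.6, 35.0], [548.8, -458.3, 35.0], [390.1, -450.1, 35.0], [404.3, -175.7, 35.0]] [ 476.5 -316.4   35. ]
tray yaw (y axis) -2.905401229672561 275.9291161783981
bay inner centre z6 [ 479.2 -259.7    6. ]
scene hull [[271, 314], [196, 408], [140, 371], [139, 362], [217, 283]]
[270.3 310.2]
[188.  403.6]
[132.7 365.3]
[217.  280.5]
```

The blank is held at 49.3 mm and out of the pocket, and the plain blank is still in place. The tray centre is at about (476,−316) with yaw −2.9°, which puts the free bay centre at about (479,−253). I'm carrying the blank over and lowering it.

Emit:
{"api": "arm_command", "payload": {
  "steps": [
    [0.4,-55,-30,0,5],
    [0.4,-110,-60,0,10],
    [0.4,-165,-90,0,11],
    [0.4,-220,-120,0,11],
    [0.4,-270,-148,0,11],
    [0.4,-285,-156,0,11],
    [0.4,-285,-156,0,11],
    [0.4,-285,-156,50,11],
    [0.4,-285,-156,100,11],
    [0.4,-285,-156,130,11],
    [0.4,-285,-156,130,11],
    [0.4,-285,-156,130,11]
  ]
}}

```text
clock: 33.58
eef_pos: [480.1, -252.8, 54.0]
eef_rot: [3.14, 0.001, 1.529]
wrist_force: [0.1, -0.0, 0.4]
finger_gap: 49.5
finger_force: 24.9
```

```bash
python3 - <<'E'
from h import *
st();c=imaging.camera("wrist");s=imaging.camera("scene")
for n,k in(("s",s),("w",c)): print(n,[(np.round(r["rect"]).tolist(),round(r["p"],2)) for r in find_in(k,"rim_blank")[:2]],[(np.round(r["rect"]).tolist(),round(r["p"],2)) for r in find_in(k,"tray")[:2]])
r=find_in(s,"rim_blank")[0]["rect"];print("scene ray at z 68:",atz(s,r[0],r[1],68).round(1))
# tray walls in wrist: predicted inner wall corners of free bay in tray frame
a=np.radians(-2.9);cx,cy=476.5,-316.4
for x,y in((-80,135),(80,135),(-80,0),(80,0),(-80,-135),(80,-135)):
    p=(cx+x*np.cos(a)-y*np.sin(a),cy+x*np.sin(a)+y*np.cos(a),35);print((x,y),proj(c,p,True).round(),proj(s,p).round())
E
```

```text
t 33.58 [ 480.1 -252.8   54. ] [179.9   0.   87.6] F [ 0.1 -0.   0.4] M [-0.08  0.03  0.02] gap 49.5 24.9
s [([223.0, 308.0, 20.0, 25.0], 0.81), ([356.0, 223.0, 14.0, 16.0], 0.67)] [([204.0, 348.0, 133.0, 119.0], 0.86)]
w [([322.0, 292.0, 94.0, 100.0], 0.78)] [([324.0, 290.0, 266.0, 285.0], 0.7), ([363.0, 415.0, 43.0, 39.0], 0.61)]
scene ray at z 68: [ 483.2 -247.7   68. ]
(-80, 135) [183. 153.] [216. 281.]
(80, 135) [452. 155.] [270. 312.]
(-80, 0) [201. 354.] [177. 320.]
(80, 0) [432. 356.] [232. 354.]
(-80, -135) [225. 478.] [134. 364.]
(80, -135) [406. 480.] [189. 403.]
```

Emit:
{"api": "arm_command", "payload": {
  "steps": [
    [0.4,0,0,25,0],
    [0.4,0,0,45,0],
    [0.4,0,0,50,0],
    [0.4,0,0,53,0],
    [0.4,0,0,53,0]
  ]
}}

```text
clock: 34.55
eef_pos: [479.3, -253.5, 0.1]
eef_rot: [3.141, 0.0, 1.528]
wrist_force: [-0.1, 0.3, -0.8]
finger_gap: 49.5
finger_force: 24.9
```

Emit:
{"api": "arm_command", "payload": {
  "steps": [
    [0.4,0,0,1,0],
    [0.4,0,0,2,0],
    [0.4,0,0,2,0]
  ]
}}

```text
clock: 34.92
eef_pos: [479.4, -253.8, -1.8]
eef_rot: [3.141, 0.001, 1.528]
wrist_force: [-1.1, -2.3, 4.8]
finger_gap: 49.0
finger_force: 25.0
```

Emit:
{"api": "arm_command", "payload": {
  "steps": [
    [0.4,0,0,0.7,0],
    [0.4,0,0,1.3,0],
    [0.4,0,0,1.3,0]
  ]
}}

```text
clock: 35.3
eef_pos: [479.4, -253.9, -2.9]
eef_rot: [3.14, 0.001, 1.528]
wrist_force: [-3.2, -3.4, 7.2]
finger_gap: 49.3
finger_force: 25.0
```

The blank is on the floor. I'm releasing it and rising.

Emit:
{"api": "arm_command", "payload": {
  "steps": [
    [0.6,0,0,0,0],
    [0.75,0,0,0,0],
    [0.75,0,0,0,0],
    [0.75,0,0,0,0],
    [0.75,0,0,-20,0],
    [0.75,0,0,-60,0],
    [0.75,0,0,-120,0],
    [0.75,0,0,-180,0],
    [0.75,0,0,-220,0],
    [0.75,0,0,-220,0]
  ]
}}

```text
clock: 36.55
eef_pos: [480.0, -253.8, 219.3]
eef_rot: [3.137, 0.003, 1.528]
wrist_force: [-0.3, -0.6, -0.3]
finger_gap: 70.1
finger_force: 0.0
```

```bash
python3 - <<'E'
from rim import *
st();c=imaging.camera("wrist");s=imaging.camera("scene");t=imaging.camera("top")
L=[]
for n,k,f in(("s",s,0),("w",c,1),("t",t,0)):
    r=find_in(k,"rim_blank");print(n,[(np.round(q["rect"],1).tolist(),round(q["p"],2),atz(k,*q["rect"][:2],20,bool(f)).round()[:2].tolist()) for q in r[:3]])
    if f: e=ell(k,True,proj(k,(479.4,-253.8,22),True));print("ellipse",e,atz(k,*e[0],20,True))
    u=find_in(k,"pusher")[:2];print("   pusher",[(np.round(q["rect"],1).tolist(),round(q["p"],2)) for q in u])
    u=find_in(k,"clamp_a")[:2];print("   clamps",[(np.round(q["rect"],1).tolist(),round(q["p"],2)) for q in u])
print("pusher expected scene grip/pin/origin",proj(s,(432,86.5,120)),proj(s,(493.2,95.7,36)),proj(s,(432,86.5,0)))
for n,k in(("s",s),("t",t)):
    for z,p in((120,(432,86.5,120)),(36,(493.2,95.7,36)),(100,(432,86.5,100))):
        q=proj(k,p);v=k["img"][int(round(q[1])),int(round(q[0]))];print(n,z,q.round(1),v.tolist())
E
```

```text
t 36.55 [ 480.  -253.8  219.3] [179.7   0.2  87.5] F [-0.3 -0.6 -0.3] M [-0.05  0.04  0.03] gap 70.1 0.0
s [([355.3, 222.6, 15.0, 15.8], 0.77, [590.0, 172.0])]
   pusher [([296.1, 213.2, 28.8, 47.7], 0.68)]
   clamps [([170.3, 361.3, 32.8, 29.6], 0.87), ([196.1, 378.5, 34.8, 34.3], 0.57)]
w [([321.4, 214.2, 41.2, 49.1], 0.86, [484.0, -253.0])]
ellipse ((318.7174987792969, 257.781005859375), (210.77828979492188, 654.2409057617188), 90.56885528564453) [ 479.23610675 -301.87822677   20.        ]
   pusher []
   clamps [([347.4, 325.5, 33.9, 58.7], 0.9), ([291.1, 325.4, 32.5, 61.4], 0.81)]
t [([265.9, 260.9, 20.8, 22.2], 0.65, [579.0, 182.0]), ([303.3, 313.4, 12.8, 37.7], 0.51, [453.0, 89.0])]
   pusher [([303.6, 312.1, 13.6, 37.1], 0.54)]
   clamps [([302.6, 313.5, 14.1, 40.2], 0.48)]
pusher expected scene grip/pin/origin [285.17536262 193.31319833] [308.54276991 222.86300451] [287.61709471 225.72285763]
s 120 [285.2 193.3] [187, 112, 45]
s 36 [308.5 222.9] [94, 89, 81]
s 100 [285.6 199. ] [113, 66, 28]
t 120 [302.2 323.4] [207, 126, 66]
t 36 [300.4 296.4] [217, 207, 189]
t 100 [302.6 323.1] [206, 125, 66]
```

```bash
python3 - <<'E'
from h import *
c=imaging.camera("wrist");s=imaging.camera("scene")
for n,k,f,u,v in(("w",c,True,321,214),("s",s,False,*proj(s,(480,-253.8,20)).astype(int))):
    w=40 if f else 20
    sub=k["img"][v-w:v+w,u-w:u+w];h=cv2.cvtColor(sub,cv2.COLOR_RGB2HSV)
    m=((sub[...,0].astype(int)<170)&(h[...,1]>100)&(h[...,0]<14)).astype(np.uint8)
    q=max(cv2.findContours(m,0,1)[0],key=cv2.contourArea)[:,0]+[u-w,v-w]
    W=np.array([atz(k,*p,20,f)[:2] for p in q],np.float32);e=cv2.fitEllipse(cv2.convexHull(W));print(n,len(q),"world ellipse",np.round(e[0],1),np.round(e[1],1),cv2.boundingRect(q.astype(np.int32)))
    print("mean floor/centre",k["img"][v,u].tolist())
E
```

```text
w 127 world ellipse [ 479.9 -254.5] [47.8 49.6] (297, 194, 45, 47)
mean floor/centre [112, 65, 40]
s 60 world ellipse [ 483.1 -253. ] [48.1 55.7] (214, 312, 22, 21)
mean floor/centre [124, 70, 43]
```

The blank reads as a 48 x 50 mm circle at (480,−254), so it lies flat in the free bay. The pusher stands upright at the place where I released it. I'm handing in.

```bash
python3 -c "
from h import *
print(job.sign_off())"
```

```text
the job is handed in; nothing more can be done
None
```

I pushed the rim blank out and laid it flat, ring up, in the tray's free bay, stood the tool upright on the bench clear of the nest, left the plain blank seated, and handed in the job at about 37 s; no verdict was shown.

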